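# Stopper the open flask and tap it home

### The arm

A 6-joint arm with a two-finger parallel gripper is mounted at the origin on the work surface. World frame = base frame: x ahead of the robot, y to its left, z up, the work surface at z = 0. Lengths are in m, angles in degrees, forces in N, time in s.
With the tool pointing down it reaches from about 0.4 to 0.825 m from the base axis. Payload 7 kg.
Tool frame: the origin (TCP) lies between the finger pads; the fingertips stand 19 mm ahead of it and the grasp point (between the pads) is the TCP; z points along the fingers, y is the line along which they close (so a half turn about z gives the same grasp; the last joint's range is limited). The gripper opens to 88 mm and grips with 3 to 60 N. Pads are 19 mm wide; open, the fingers measure 130 mm over their backs; the gripper's body (78 mm by 193 mm) begins 47 mm behind the grasp point.
Start: joints at [80.735, 20.546, 0.682, 0, -70.136, -16.507], TCP at [0.293, 0.608, 0.246] pointing down, gripper open.
Joint ranges: [-176.03, 176.03], [-82.01, 121.73], [-58.28, 71.71], [-173.87, 95.51], [-174.79, -0.11], [-173.66, 173.66]. Speed limits (degrees/s): [136.94, 136.94, 172.46, 180, 180, 180].

### API

Orientations are given as [roll, pitch, yaw] about the fixed x, y, z axes, in that order (R = Rz(yaw) Ry(pitch) Rx(roll)).
In Python, from plant import r gives the robot as it stands. The module is installed in compiled form; this text tells all that it offers.
- The arm moves only by the shell command python3 -m pendant 'ROWS' [OPENING] [FORCE]. ROWS is JSON, a list of rows, each a list of 6 numbers: the shift along the tool's x, y, z in mm, then the turn, a rotation vector about the tool's x, y, z in rad. In form: [[tx, ty, tz, wx, wy, wz], ...]. A call has 1 to 20 rows; each row is the pose to reach, as a shift and turn from the pose commanded when the call began, along the tool's axes at that moment; what a row does not reach only later rows make up. A row lasts 1/8 s, in which the tool goes at most 62.5 mm and 10.7 degrees, less where a joint would pass 70% of its speed; a pose out of reach is approached as far as the arm can. A call with a gripper value outside its range is refused whole. OPENING is the finger opening in mm, from 0 to 87.6, set as the call begins (- or left out, the last holds). The fingers move at their own pace and stop on an object; FORCE is the grip in N (left out, the last holds). Time passes only in rows, so rows that repeat a pose let the fingers close. It gives the time, the measured TCP pose, the force, the opening and the grip force at its end, in the units of the state.
- r.get_state(): the state, without advancing time (a new reading comes with each control period).
- r.capture(name): name is "side" or "top"; returns the picture (400x640x3 uint8, red, green, blue); there is no depth.
- r.camera_params(name): a dict with "mtx" (3x3 intrinsics, pixels), "rvec" (rotation vector, rad) and "tvec" (3), from world to camera coordinates, as OpenCV has them. Camera axes: x right, y down, z forward; pixel columns grow to the right and rows downward; lengths in m; the calibration is good to about 2 mm. A picture is of the moment at which its call begins. camera_params takes no time and is no camera call.
- r.close_job(): hands the job in; it is judged then, once.
The state is a dict: "time_s": time; "joints": joint angles; "qd": joint speeds; "joint_torque": joint torques, N m; "tcp_pos": TCP position; "eef_rot": TCP orientation; "contact_force": force on the tool from outside, world axes, zero at the start; "moment": the same for the moment, N m; "gripper_width": finger opening in m; "gripper_force": force on a finger pad.
Only numpy, scipy, OpenCV 4.12 (cv2) and the standard library are available. Lean on these libraries where they do the work, as an engineer would, in place of code of your own. Each camera call takes 0.05 s, during which the arm holds its last target. There are 200 camera calls.

### The job

Close the open flask in its heating mantle: take the middle-sized of the three tapered stoppers from the rack, set it upright in the tapered sleeve in the flask's neck and let go of it while the sleeve still stands proud. Then tap or press the stopper's head down until sleeve and stopper are fully home, and leave it so.

Things in the scene. Friction and masses are not known exactly. Their poses are not given: they have to be found in the camera images.
- stopper: Middle-sized of three white tapered stoppers hanging in the rack, which place varies. 75 mm tall: tapered shank 36 mm long, diameter 18 mm at the tip, 36 at the top; collar 48 mm wide, 5 mm thick (36 to 41 mm above the tip); cylindrical knob 28 mm wide, 34 mm tall (41 to 75 mm above the tip) to hold it by. 0.07 to 0.14 kg. Origin: centre of the tip's flat underside; z up through the knob.
- rack: Low grey rack, 75 x 250 mm, 50 mm high, fixed. Origin: centre of its underside. Three stoppers stand in a row along its y axis, 85 mm apart; its x axis points across the row, where there is free room beside the stoppers. The other two are not needed: a small one (collar 38, knob 20 mm wide) and a large one (collar 58, knob 34 mm wide, top about 120 mm above the bench).
- socket (a point): Centre of the mouth of the white tapered sleeve in the neck of the open flask, in a beige and teal heating mantle 190 mm wide (the other's flask, 216 mm high, is already closed). z up. About 210 mm above the bench at first; moves with the sleeve. Bore 34.5 mm wide, 16.5 mm at 36 mm depth; flange 54 mm wide. A stopper seated by its own weight has its tip about 33 mm below this point.
- sleeve (a joint): How far the sleeve has slid down into the neck: 0 to 0.002 m at the start, its flange about 12 mm proud of the glass neck's rim; 0.012 m fully home, the flange resting on the rim. It slides stiffly under a push of about 7 to 9 N, stays where it is left, and stops hard at 0.012 m.
Things that resemble listed ones, but are neither listed nor needed, are in the scene too. Leave any blue or pink look-alike of the stopper alone. Leave any blue look-alike of the part that bears socket alone.

How it is judged (in metres and radians):
On the way, in this order (a step that is already met when the one before it is completed fails the run):
1. the stopper sits upright in the sleeve, let go, the sleeve still standing at least 5 mm proud of home (horizontal distance between stopper and socket below 0.008 m and angle between stopper's own z axis and vertical below 0.175 rad and z of stopper in the frame of socket below -0.025 m and contact force between the fingers and stopper below 0.05 N and value of joint sleeve below 0.007 m), for 0.2 s.
2. the stopper is tapped or pressed down until the sleeve is home (slid at least 10 mm of its 12 mm) (value of joint sleeve above 0.01 m), for 0.1 s.
At the end, for the whole second after the job is handed in: The stopper is at rest in the sleeve, released, its axis within 8 mm of the socket's and within 10 degrees of upright, its tip at least 25 mm below the sleeve's mouth, and the sleeve has slid down at least 10 mm of its 12 mm (horizontal distance between stopper and socket below 0.008 m and angle between stopper's own z axis and vertical below 0.175 rad and z of stopper in the frame of socket below -0.025 m and contact force between the fingers and stopper below 0.05 N and value of joint sleeve above 0.01 m and linear speed of stopper below 0.02 m/s); the robot touches nothing.
It also fails if it takes over 45 s, if anything falls off the work surface, if the arm or the gripper's body presses on something with over 40 N, if the wrist force passes 120 N, or if a joint passes its speed limit or range.

## Working session

There is one attempt and no reset: what is moved stays moved. The work goes in short steps, Python scripts to look and compute and a shell command to move; the robot and the scene stay as the last step left them, time stands still between calls to the robot, and variables do not carry over. Pictures are saved under pics/ and viewed, at most 10 in all, crops included, and the job is handed in when it is done.

```bash
mkdir -p pics; cat > h.py <<'E'
import numpy as np, cv2
from plant import r
from scipy.spatial.transform import Rotation as R
def cam(n):
    p=r.camera_params(n); M=np.array(p["mtx"],float); Rm=cv2.Rodrigues(np.array(p["rvec"],float))[0]; t=np.array(p["tvec"],float).ravel()
    return M,Rm,t
def ray(n,uv):
    M,Rm,t=cam(n); d=Rm.T@np.linalg.inv(M)@np.array([uv[0],uv[1],1.]); return -Rm.T@t,d/np.linalg.norm(d)
def plane(n,uv,z):
    c,d=ray(n,uv); return c+d*(z-c[2])/d[2]
def two(u1,u2):
    c1,d1=ray("top",u1);c2,d2=ray("side",u2)
    s=np.linalg.lstsq(np.c_[d1,-d2],c2-c1,rcond=None)[0]
    a=c1+d1*s[0];b=c2+d2*s[1]; return (a+b)/2,np.linalg.norm(a-b)
def proj(n,P):
    M,Rm,t=cam(n); q=M@(Rm@np.array(P,float)+t); return q[:2]/q[2]
def save(n,f,crop=None,k=1):
    im=r.capture(n); o=im if crop is None else im[crop[1]:crop[3],crop[0]:crop[2]]
    o=cv2.resize(o,None,fx=k,fy=k,interpolation=cv2.INTER_CUBIC); cv2.imwrite("pics/"+f,o[:,:,::-1]); return im
def totool(P,s=None):
    s=s or r.get_state(); Rt=R.from_euler('xyz',s["eef_rot"],degrees=abs(np.array(s["eef_rot"])).max()>3.2).as_matrix()
    return Rt.T@(np.array(P)-np.array(s["tcp_pos"]))*1000
E
python3 - <<'E'
from h import *
a=save("top","t0.png");b=save("side","s0.png")
np.save("t0.npy",a);np.save("s0.npy",b)
print(r.get_state())
for n in("top","side"): M,Rm,t=cam(n);print(n,-Rm.T@t,Rm[2],M[0,0])
E
```

```text
{'time_s': 0.1, 'joints': array([ 8.07338969e+01,  2.05876583e+01,  6.39014332e-01, -1.72259863e-02,
       -7.01350508e+01, -1.65062310e+01]), 'qd': array([ 0.05992281, -0.03144945,  0.07210506,  0.05252617, -0.0568095 ,
        0.0472177 ]), 'joint_torque': array([-3.81111953e-03, -5.84161949e+01,  2.93748003e+01,  7.01539278e+00,
        1.01987863e-02, -5.49186177e-05]), 'tcp_pos': array([0.29334247, 0.60747885, 0.24471419]), 'eef_rot': array([ 1.79915153e+02, -8.25445312e-03, -2.57781933e+01]), 'contact_force': array([-0.56741209, -0.42396541, -0.01859122]), 'moment': array([0.02135622, 0.04337198, 0.00088898]), 'gripper_force': 0.0, 'gripper_width': 0.0881197682563193}
top [ 0.18585853 -0.13820449  1.52441966] [ 0.18232982  0.01820526 -0.98306887] 430.6746813067537
side [-0.17959159  0.06030941  0.9475597 ] [ 0.58903511 -0.19504998 -0.78421499] 375.34192605877075
```

View pics/t0.png

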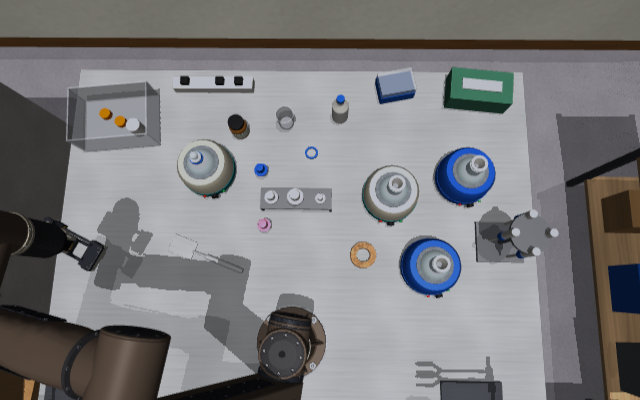

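View pics/s0.png

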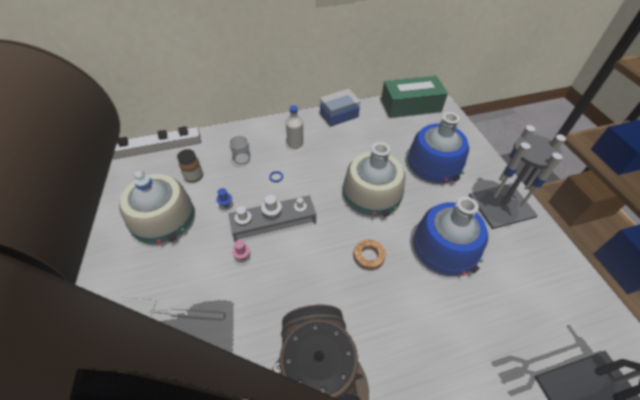

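The top view shows the rack at (296,198), with white stoppers at (271,197), (295,196) and (320,198). Pink (264,225) and blue (261,170) look-alikes stand beside it. The open beige flask's sleeve is at (396,183) in the top view and (380,149) in the side view; the blue mantles at (466,175) and (431,266) are decoys. I'll enlarge the crop to rank the three stoppers by size.

```bash
python3 - <<'E'
from h import *
a=np.load("t0.npy");b=np.load("s0.npy")
c=[cv2.resize(x,(400,300),interpolation=cv2.INTER_CUBIC) for x in (a[172:232,255:335],a[160:220,356:436],b[185:245,228:308],b[125:185,340:420])]
cv2.imwrite("pics/c1.png",np.vstack([np.hstack(c[:2]),np.hstack(c[2:])])[:,:,::-1])
E
```

```text
(no output)
```

View pics/c1.png

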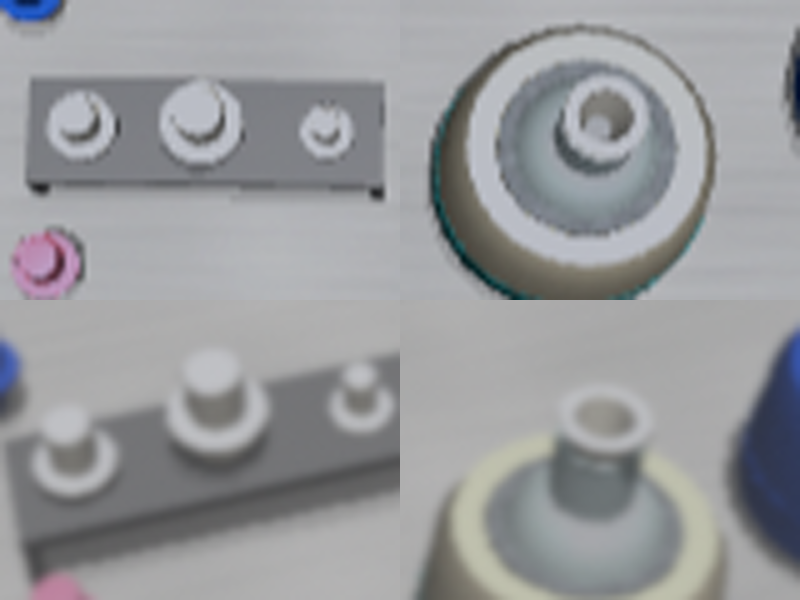

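In the crop, the largest collar and knob are at the centre (295,196) and the smallest are at (320,198). The middle-sized stopper is therefore the left one at (271,197), which fits the description. The pink and blue ones are excluded by colour, and the bore in the beige mantle is empty.

```bash
python3 - <<'E'
from h import *
o=-.4
k=two((78/5+255+o,118/5+172+o),(66/5+228+o,124/5+185+o))
c=two((82/5+255+o,126/5+172+o),(74/5+228+o,162/5+185+o))
s=two((205/5+356+o,118/5+160+o),(207/5+340+o,120/5+125+o))
print("knobtop",k,"collar",c,"sleeve",s)
A=plane("top",(262,187.5),.05);B=plane("top",(331.5,188.5),.05); d=B-A
print("row",A,B,np.degrees(np.arctan2(d[1],d[0])),np.linalg.norm(d))
a=np.load("t0.npy").astype(int)
# collar+knob blobs, bright neutral
m=((a.min(2)>150)&(a.max(2)-a.min(2)<25)).astype(np.uint8)[180:212,262:331]
n,l,st,ce=cv2.connectedComponentsWithStats(m)
for i in range(1,n):
  if st[i,4]>15: print(st[i],ce[i]+[262,180],plane("top",ce[i]+[262,180],.085))
st=r.get_state()
for P in ((k[0]),s[0]): print(totool(P))
E
```

```text
knobtop (array([0.48836018, 0.07730039, 0.10052136]), np.float64(0.002727658412214401)) collar (array([0.49068221, 0.07913783, 0.06178002]), np.float64(0.0007464505788516276)) sleeve (array([ 0.50755476, -0.33635944,  0.20983585]), np.float64(0.0024630808002250888))
row [0.5260691  0.11357016 0.05      ] [ 0.52547013 -0.13109116  0.05      ] -90.14026770378067 0.24466205388197312
[  0   0  69  24 704] [296.45028409 186.46590909] [ 0.52308817 -0.01083131  0.085     ]
[  2  10  14  14 119] [270.41176471 196.43697479] [0.48699063 0.07739246 0.085     ]
[53 13 11 10 74] [319.77027027 197.68918919] [ 0.48475289 -0.09164832  0.085     ]
[ 2 30 65  2 95] [291.72631579 210.68421053] [0.43845403 0.00285982 0.085     ]
[406.15808625 392.39241421 144.8325898 ]
[603.3541152  756.70056322  36.08587658]
```

```bash
python3 -m pendant '[[20,20,-40,0,0,0.05],[60,60,-50,0,0,0.2],[100,97,-50,0,0,0.37],[140,136,-50,0,0,0.55],[182,176,-50,0,0,0.73],[224,216,-50,0,0,0.9],[266,256,-50,0,0,1.05],[307,296,-40,0,0,1.12],[348,336,-20,0,0,1.12],[380,367,10,0,0,1.12],[400,386,30,0,0,1.12],[406,392,45,0,0,1.12],[406,392,45,0,0,1.12],[406,392,45,0,0,1.12]]' 56 20
python3 - <<'E'
from h import *
print(totool((.489,.0775,.091)), r.get_state()["eef_rot"])
save("side","s1.png",(180,140,340,260),4)
E
```

```text
time_s: 1.85
tcp_pos: [0.4889, 0.0792, 0.2012]
eef_rot: [-179.9, 0.0, -89.9]
contact_force: [-0.1, 0.4, -0.4]
gripper_width: 0.056
gripper_force: 0.0
[1.68365656e+00 4.55989747e-02 1.10220893e+02] [-1.79949803e+02  1.69286877e-02 -8.98943450e+01]
```

View pics/s1.png

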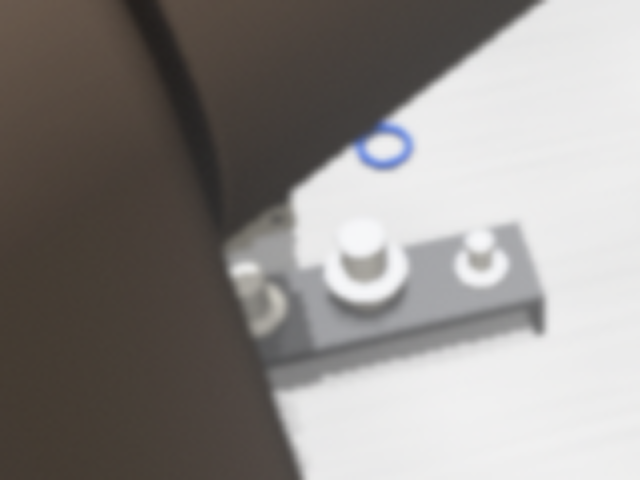

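The arm hides most of the scene. The left stopper can still be seen at (243,212) in the full image, under the gripper. I'll descend and grip it.

```bash
python3 -m pendant '[[1.5,0,30,0,0,0],[1.5,0,60,0,0,0],[1.5,0,85,0,0,0],[1.5,0,100,0,0,0],[1.5,0,108,0,0,0],[1.5,0,110,0,0,0],[1.5,0,110,0,0,0]]' 56 20
python3 -m pendant '[[0,0,0,0,0,0],[0,0,0,0,0,0],[0,0,0,0,0,0],[0,0,0,0,0,0],[0,0,0,0,0,0]]' 15 20
```

```text
time_s: 2.78
tcp_pos: [0.4891, 0.0771, 0.0911]
eef_rot: [-179.9, 0.0, -89.9]
contact_force: [-0.1, -0.3, -0.9]
gripper_width: 0.056
gripper_force: 0.0
time_s: 3.4
tcp_pos: [0.4892, 0.0769, 0.0908]
eef_rot: [-179.9, 0.0, -89.9]
contact_force: [2.2, -1.0, 0.7]
gripper_width: 0.0274
gripper_force: 20.0
```

```bash
python3 -m pendant '[[0,0,-15,0,0,0],[0,0,-50,0,0,0],[0,0,-100,0,0,0],[0,0,-160,0,0,0],[20,0,-210,0,0,0],[60,0,-225,0,0,0],[110,0,-225,0,0,0],[160,-5,-225,0,0,0],[210,-10,-225,0,0,0],[255,-15,-225,0,0,0],[290,-18,-225,0,0,0],[310,-18,-225,0,0,0],[318,-18,-225,0,0,0],[320,-18,-225,0,0,0],[320,-18,-225,0,0,0],[320,-18,-225,0,0,0]]'
python3 - <<'E'
from h import *
a=save("top","t2.png");b=save("side","s2.png");np.save("t2.npy",a);np.save("s2.npy",b)
p=np.array(r.get_state()["tcp_pos"]);print(p,proj("top",p),proj("side",p))
ps=proj("side",(.5075,-.336,.21))
x=int(min(p0:=proj("side",p)[0],ps[0]))-60;y=int(min(proj("side",p)[1],ps[1]))-50
x=max(x,0);y=max(y,0);print(x,y)
cv2.imwrite("pics/c2.png",cv2.resize(b[y:y+150,x:x+200],None,fx=4,fy=4,interpolation=cv2.INTER_CUBIC)[:,:,::-1])
E
```

```text
time_s: 5.4
tcp_pos: [0.5071, -0.2425, 0.3157]
eef_rot: [-180.0, 0.0, -89.9]
contact_force: [0.3, -0.3, -0.6]
gripper_width: 0.0279
gripper_force: 20.0
[ 0.50706682 -0.2426202   0.31575015] [369.83865188 174.51359492] [352.52617484 125.42534473]
292 75
```

View pics/c2.png

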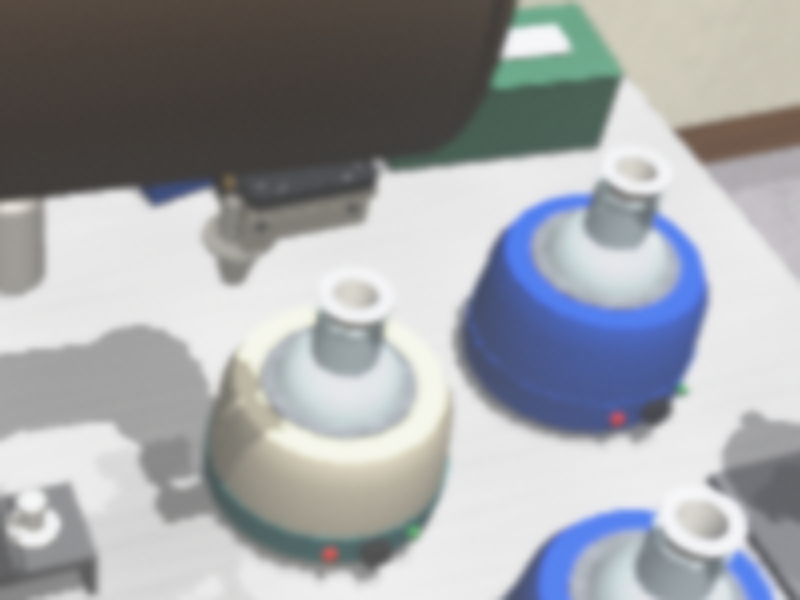

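The side view shows the stopper hanging upright in the fingers, with its tip at about (350,144). The empty sleeve ring is at about (380.4,148.9). I'll work out the differential offset.

```bash
python3 - <<'E'
from h import *
p=np.array(r.get_state()["tcp_pos"])
tip=(234/4+292-.4,278/4+75-.4)
for dz in(.055,.063,.07): print(dz,proj("side",p-[0,0,dz]),proj("top",p-[0,0,dz]))
print("tip",tip,plane("side",tip,p[2]-.063)-p)
b=np.load("s2.npy").astype(int);a=np.load("t2.npy").astype(int)
for n,im,(x0,y0,x1,y1) in(("side",b,(366,138,395,165)),("top",a,(380,168,412,200))):
    w=im[y0:y1,x0:x1]; m=((w.min(2)>195)).astype(np.uint8)
    cs=cv2.findContours(m,cv2.RETR_EXTERNAL,cv2.CHAIN_APPROX_NONE)[0]
    c=max(cs,key=cv2.contourArea); e=cv2.fitEllipse(c); q=np.array(e[0])+[x0,y0]
    print(n,q,e[1],plane(n,q,.21)); print("\n".join("".join(".#"[v] for v in row) for row in m))
E
```

```text
0.055 [350.81833734 141.42662694] [368.27479628 179.1934135 ]
0.063 [350.58209495 143.64005831] [368.05810685 179.84185393]
0.07 [350.37778108 145.55434112] [367.87063189 180.40287044]
tip (350.1, 144.1) [-0.00133535  0.0018498  -0.063     ]
side [381.24305153 148.92371464] (26.757545471191406, 32.88006591796875) [ 0.50540101 -0.33750776  0.21      ]
#############################
#############################
#############################
#############################
#############################
#############################
#############################
#############################
#############################
#################..##########
################....#########
################....#########
################....#########
#############################
######.######################
#####....####################
#####......##################
####..........####....#######
###....................######
##.....................######
......................#######
.......................######
.##....................######
.##....................######
###...................#####
[... 528 characters left out ...]
..#####
..........###........####...####
..........##..........###....###
.........###...........##.....##
.........###...........##.....##
.........###...........##.....##
.........###...........###.....#
.........###...........##......#
..........##..........###......#
..........#####......###.......#
..........######....####........
............###########.........
.............########...........
...............##..............#
...............................#
...............................#
...............................#
...............................#
..............................##
..............................##
.............................###
.............................###
```

```bash
python3 -m pendant '[[30,0,0,0,0,0],[65,0,0,0,0,0],[88,-0.5,0,0,0,0],[94,-0.5,0,0,0,0],[94,-0.5,10,0,0,0],[94,-0.5,25,0,0,0],[94,-0.5,40,0,0,0],[94,-0.5,50,0,0,0],[94,-0.5,55,0,0,0],[94,-0.5,58,0,0,0],[94,-0.5,58,0,0,0]]'
python3 - <<'E'
from h import *
print(totool((.5075,-.3368,.241)))
save("side","s3.png",(320,90,480,210),4)
E
```

```text
time_s: 6.88
tcp_pos: [0.5077, -0.3372, 0.2577]
eef_rot: [-180.0, -0.0, -89.9]
contact_force: [0.9, 0.4, -1.0]
gripper_width: 0.0278
gripper_force: 20.0
[-0.44807896  0.18414441 16.68748666]
```

View pics/s3.png

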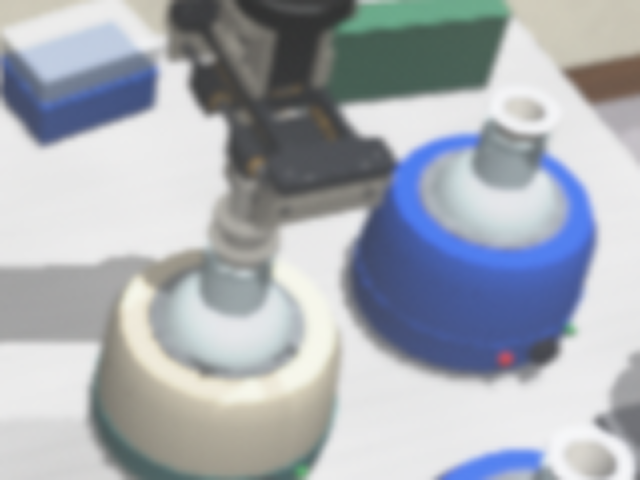

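The side view shows the shank entering the sleeve, centred at about (381,149), with the collar still above the flange. I'll lower it gently.

```bash
python3 -m pendant '[[0,0,3,0,0,0],[0,0,6,0,0,0],[0,0,8,0,0,0],[0,0,8,0,0,0]]'
python3 -m pendant '[[0,0,2,0,0,0],[0,0,4,0,0,0],[0,0,4,0,0,0]]'
```

```text
time_s: 7.42
tcp_pos: [0.5075, -0.3372, 0.2494]
eef_rot: [180.0, 0.0, -89.9]
contact_force: [-0.4, -0.3, -1.3]
gripper_width: 0.0275
gripper_force: 20.0
time_s: 7.8
tcp_pos: [0.5079, -0.3375, 0.2458]
eef_rot: [-180.0, -0.0, -89.9]
contact_force: [1.5, -1.0, -1.3]
gripper_width: 0.0273
gripper_force: 20.0
```

```bash
python3 -m pendant '[[0,0,1,0,0,0],[0,0,2,0,0,0],[0,0,2,0,0,0]]'
```

```text
time_s: 8.18
tcp_pos: [0.508, -0.3377, 0.2442]
eef_rot: [-179.9, -0.1, -89.9]
contact_force: [2.0, -4.7, 3.0]
gripper_width: 0.0275
gripper_force: 20.0
```

```bash
python3 -m pendant '[[1,-0.3,0,0,0,0],[1,-0.3,0,0,0,0]]'
python3 -m pendant '[[1,-0.3,0,0,0,0],[1,-0.3,0,0,0,0],[1,-0.3,0,0,0,0],[1,-0.3,0,0,0,0]]' 50
python3 -m pendant '[[0,0,-10,0,0,0],[0,0,-35,0,0,0],[0,0,-80,0,0,0],[0,0,-80,0,0,0],[0,0,-80,0,0,0]]'
python3 - <<'E'
from h import *
save("side","s4.png",(320,90,480,210),4)
a=save("top","t4.png",(340,130,450,230),5)
E
```

```text
time_s: 8.43
tcp_pos: [0.5081, -0.3381, 0.2436]
eef_rot: [-180.0, 0.0, -89.9]
contact_force: [2.8, -1.9, 2.8]
gripper_width: 0.0268
gripper_force: 20.0
time_s: 8.93
tcp_pos: [0.508, -0.339, 0.2433]
eef_rot: [180.0, 0.0, -89.9]
contact_force: [0.5, 0.4, 0.2]
gripper_width: 0.0501
gripper_force: 0.0
time_s: 9.55
tcp_pos: [0.5081, -0.339, 0.324]
eef_rot: [-180.0, 0.0, -89.9]
contact_force: [-0.1, 0.7, -0.6]
gripper_width: 0.0502
gripper_force: 0.0
```

View pics/s4.png

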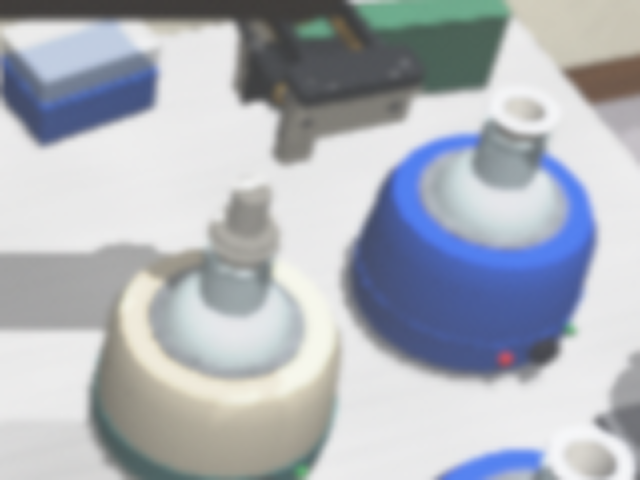

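The side view shows the stopper free in the sleeve, with the knob top at about (383,137). I'll check its tilt against a projected vertical in both views.

```bash
python3 - <<'E'
from h import *
out=[]
for f,n,o,k in(("pics/s4.png","side",(320,90),4),("pics/t4.png","top",(340,130),5)):
    im=cv2.imread(f); X=lambda z:((proj(n,(.508,-.338,z))-o+.5)*k-.5)
    a,b=X(.175),X(.253); c=((a+b)/2).astype(int)
    s=8//k if k==4 else 1.6
    big=cv2.resize(im,None,fx=s,fy=s,interpolation=cv2.INTER_CUBIC)
    for z in(.211,.218,.252):cv2.drawMarker(big,tuple(int(v) for v in X(z)*s),(0,0,255),cv2.MARKER_CROSS,10,1)
    c=(c*s).astype(int);out.append(big[max(c[1]-200,0):c[1]+200,c[0]-180:c[0]+180])
h=min(o.shape[0] for o in out);cv2.imwrite("pics/c4.png",np.hstack([o[:h] for o in out]))
E
```

```text
(no output)
```

View pics/c4.png

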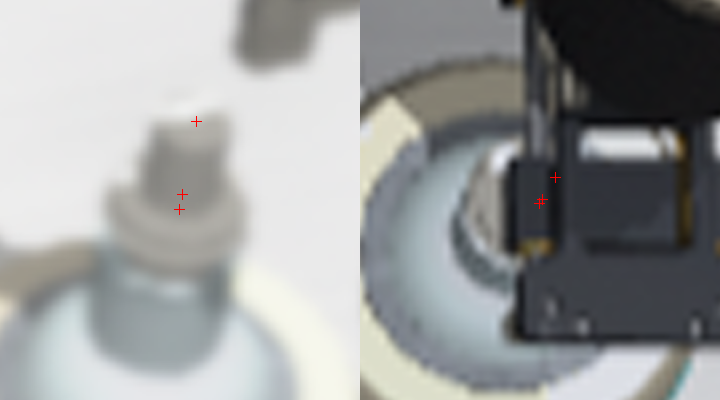

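The stopper stands upright (the knob axis follows the projected vertical) and the sleeve is still proud. I'll close the fingers and press the knob down.

```bash
python3 -m pendant '[[0,0,0,0,0,0],[-1,0,0,0,0,0],[-1,0,0,0,0,0],[-1,0,0,0,0,0],[-1,0,15,0,0,0],[-1,0,30,0,0,0],[-1,0,42,0,0,0],[-1,0,45,0,0,0],[-1,0,45,0,0,0]]' 0
python3 -m pendant '[[0,0,2,0,0,0],[0,0,4,0,0,0],[0,0,6,0,0,0],[0,0,8,0,0,0],[0,0,9,0,0,0],[0,0,9,0,0,0]]'
```

```text
time_s: 10.78
tcp_pos: [0.5082, -0.3383, 0.2785]
eef_rot: [180.0, -0.0, -89.9]
contact_force: [0.6, 0.1, -0.3]
gripper_width: 0.0003
gripper_force: 0.0
time_s: 11.52
tcp_pos: [0.5083, -0.3383, 0.2702]
eef_rot: [-180.0, -0.0, -89.9]
contact_force: [-0.4, 0.4, 3.2]
gripper_width: 0.0001
gripper_force: 2.3
```

Contact is at TCP z ≈ 0.270, as expected. I'll press on.

```bash
python3 -m pendant '[[0,0,1.5,0,0,0],[0,0,3,0,0,0],[0,0,4.5,0,0,0],[0,0,6,0,0,0],[0,0,7,0,0,0],[0,0,7,0,0,0]]'
python3 -m pendant '[[0,0,1,0,0,0],[0,0,2,0,0,0],[0,0,3,0,0,0],[0,0,3,0,0,0]]'
```

```text
time_s: 12.28
tcp_pos: [0.5083, -0.3383, 0.2632]
eef_rot: [-180.0, -0.0, -89.9]
contact_force: [-1.2, 0.2, 3.8]
gripper_width: 0.0004
gripper_force: 2.5
time_s: 12.78
tcp_pos: [0.5084, -0.3383, 0.2601]
eef_rot: [-180.0, -0.0, -89.9]
contact_force: [-0.9, 1.0, 4.0]
gripper_width: 0.0005
gripper_force: 2.5
```

```bash
python3 -m pendant '[[0,0,0.7,0,0,0],[0,0,1.4,0,0,0],[0,0,1.4,0,0,0]]'
python3 -m pendant '[[0,0,0.7,0,0,0],[0,0,1.4,0,0,0],[0,0,1.4,0,0,0]]'
```

```text
time_s: 13.15
tcp_pos: [0.5085, -0.3385, 0.2597]
eef_rot: [-179.9, -0.1, -89.9]
contact_force: [-2.6, 1.1, 9.8]
gripper_width: 0.0
gripper_force: 4.8
time_s: 13.52
tcp_pos: [0.5087, -0.3387, 0.2595]
eef_rot: [-179.8, -0.1, -89.9]
contact_force: [-3.4, 3.5, 15.3]
gripper_width: 0.0002
gripper_force: 7.8
```

The push is now 15 N with no further travel, well above the sliding friction, so the sleeve is home. I'll retract straight up, then aside, and check.

```bash
python3 -m pendant '[[0,0,-6,0,0,0],[0,0,-20,0,0,0],[0,0,-50,0,0,0],[-20,0,-90,0,0,0],[-70,0,-100,0,0,0],[-120,0,-100,0,0,0],[-160,0,-100,0,0,0],[-170,0,-100,0,0,0],[-170,0,-100,0,0,0]]'
python3 - <<'E'
from h import *
a=r.capture("side")[100:190,340:420];b=r.capture("top")[150:240,350:430]
cv2.imwrite("pics/c5.png",np.hstack([cv2.resize(x,None,fx=5,fy=5,interpolation=cv2.INTER_CUBIC) for x in(a,b)])[:,:,::-1])
E
```

```text
time_s: 14.65
tcp_pos: [0.5082, -0.1678, 0.3572]
eef_rot: [-180.0, -0.0, -89.9]
contact_force: [0.3, 0.3, 0.8]
gripper_width: 0.0007
gripper_force: 0.0
```

View pics/c5.png

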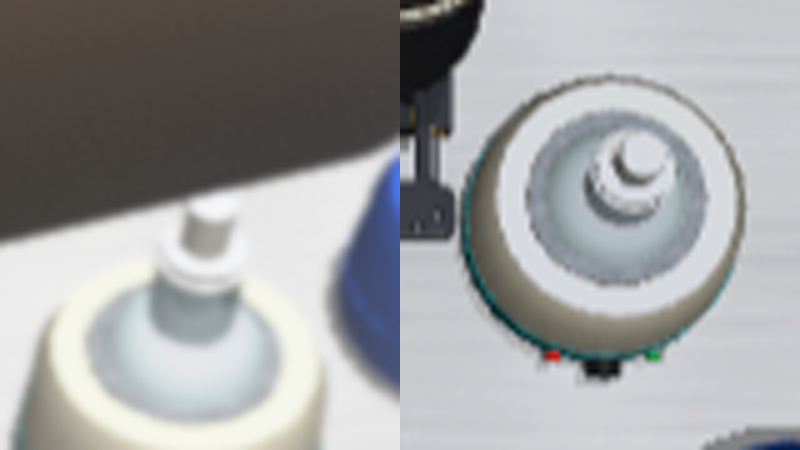

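Both views show the stopper upright at about (382,147) in the side image. The flange rests on the glass rim with no gap, and the robot is clear of everything.

```bash
python3 -c "from plant import r; print(r.close_job())"
```

```text
the job is handed in; nothing more can be done
None
```

I set the middle-sized stopper upright in the sleeve, let go with the sleeve still proud, then pressed it down to the hard stop (15 N, no further travel); the job is handed in, with no verdict returned.

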